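# Release the sprung tool drawer with the dowel

### The arm

A 6-joint arm with a two-finger parallel gripper is mounted at the origin on the work surface. World frame = base frame: x ahead of the robot, y to its left, z up, the work surface at z = 0. Lengths are in mm, angles in rad, forces in N, time in s.
With the tool pointing down it reaches from about 350 to 850 mm from the base axis. Payload 8.1 kg.
Tool frame: the origin (TCP) lies midway between the tips of the shut fingers; the grasp point (between the pads) lies 19 mm behind it; z points along the fingers, y is the line along which they close (so a half turn about z gives the same grasp; the last joint's range is limited). The gripper opens to 93 mm and grips with 3 to 60 N. Pads are 15 mm wide; open, the fingers measure 128 mm over their backs; the gripper's body (75 mm by 188 mm) begins 65 mm behind the grasp point.
Start: joints at [1.143, 0.13, 1.488, -0, 1.523, -0.085], TCP at [201.654, 565.103, 218.635] pointing down, gripper open.
Joint ranges: [-2.96, 2.96], [-0.89, 2.26], [0.02, 2.5], [-1.34, 4.48], [0, 2.73], [-2.66, 2.66]. Speed limits (rad/s): [2.39, 2.39, 2.79, 3.14, 3.14, 3.14].

### API

Orientations are given as a unit quaternion [x, y, z, w].
In Python, from rig import ctrl gives the robot as it stands.
- The arm moves only by the shell command python3 -m pendant 'ROWS' [FORCE]. ROWS is JSON, a list of rows, each an object of numbers: "tx", "ty", "tz": the shift along the world's x, y, z in cm; "wx", "wy", "wz": the turn, a rotation vector about the world's x, y, z in degrees; "hand": the opening, from -1 (shut) to 1 (fully open). A call has 1 to 8 rows; each row shifts and turns the commanded pose from where the row before left it; what a row does not reach is not made up. A row lasts 1/8 s, in which the tool goes at most 62.5 mm and 10.7 degrees, less where a joint would pass 70% of its speed; a pose out of reach is approached as far as the arm can. A call is refused whole if a number of a shift passes 6.25 or a number of a turn 10.7, either way. A call with a gripper value outside its range is refused whole. The fingers move at their own pace and stop on an object; FORCE is the grip in N (left out, the last holds). Time passes only in rows, so rows that do not move let the fingers close. It gives the time, the measured TCP pose, the force, the opening and the grip force at its end, in the units of the state.
- ctrl.get_state(): the state, without advancing time (a new reading comes with each control period).
- ctrl.grab_frame(name): name is "scene" or "top"; returns a dict with "color" (384x512x3 uint8, red, green, blue), "intrinsics" (3x3 intrinsics, pixels), "extrinsics" (4x4, takes a point from camera to world coordinates). Camera axes: x right, y down, z forward; pixel columns grow to the right and rows downward; lengths in mm; the calibration is good to about 2 mm. A picture is of the moment at which its call begins. There is no depth.
- ctrl.job_done(): hands the job in; it is judged then, once.
The state is a dict: "time": time; "qpos": joint angles; "dq": joint speeds; "joint_torque": joint torques, N m; "tcp_pos": TCP position; "tool_rot": TCP orientation; "ft_force": force on the tool from outside, world axes, zero at the start; "torque": the same for the moment, N m; "grip_width": opening from 0.0 (shut) to 1.0 (fully open); "grasp_force": force on a finger pad.
Only numpy, scipy, OpenCV 4.12 (cv2) and the standard library are available. Lean on these libraries where they do the work, as an engineer would, in place of code of your own. Each camera call takes 0.05 s, during which the arm holds its last target. There are 200 camera calls.

### The job

The trimming-tool drawer in the small wooden box is held by a hidden spring catch: take the orange-handled dowel from its stand, push it gently down through the brass-ringed hole in the box's top and keep the catch pressed, without forcing it against its stop, until the drawer has sprung out. Then put the dowel back upright in the hole of the stand it came from, let go of it, and after that pull the drawer fully open by its blue front board. Leave everything else where it is.

Things in the scene. Friction and masses are not known exactly. Their poses are not given: they have to be found in the camera images.
- cabinet: Small wooden box with one drawer, 220 x 220 x 130 mm high, fixed. Origin: centre of its underside; x axis from the drawer front to the back, z up; the drawer opens towards -x. The catch's pad gives way downwards: about 3 N to start, rising 0.35 N per mm, plus about 1 N of rubbing; after 9 mm the drawer is free, at 13 mm there is a hard stop. More than 20 N from the dowel on box or catch breaks it.
- release_hole (a point): Centre of the mouth of the brass-ringed release hole in the box's flat top, 130 mm above the table: a round 15 mm through hole in a 12 mm board, 2 mm chamfer; axes as the box. Below it, out of sight, lies the flat pad (32 mm wide) of the spring catch, 18 to 42 mm below the mouth: the depth differs each time and must be felt.
- drawer (a joint): How far the drawer is out, m: 0 shut, about 0.046 where its own spring leaves it once released (pushed out at about 40 mm/s; if the catch is let up before 20 mm it may catch again), 0.11 fully open at its stop. It stays where left. A damper drags: about 1 N plus 0.7 N per 10 mm/s.
- drawer_edge (a point): Middle of the top edge of the drawer's blue front board; moves with it. Board 14 mm thick (x), 220 mm wide (y), top edge level with the box's top (130 mm). No handle; shut, it lies on the box's front. Sprung out, a gap of about 46 mm behind it is open from above, to pinch or hook the board; nothing in the drawer within 40 mm behind the board is higher than 35 mm. Axes as the box.
- dowel: The dowel, loose, 50 g: a pale wooden shaft 12 mm in diameter and 95 mm long, above it an orange round handle 24 mm in diameter and 55 mm long; 150 mm in all. Origin: centre of the shaft's lower end (the tip); z axis along it towards the handle. It starts upright in the stand.
- stand_hole0 (a point): Centre of the mouth of the dowel's hole in the dark wooden stand: round, 15 mm, 45 mm deep, flat floor, 2 mm chamfer, 55 mm above the table. The stand is a fixed block 120 x 60 x 55 mm; axes as the block, x along its length; the modelling stick's hole is 60 mm from this one in +x.
- stick: Bystander: wooden modelling stick, 16 mm in diameter, 115 mm long, loose in the stand's other hole. Origin at its lower end.
- pot: Bystander: small unglazed pot, 64 mm wide, 50 mm high, on the rear part of the box's top. Origin: centre of its underside.
- bowl: Bystander: blue bowl, 110 mm wide, 55 mm high, on the table. Origin: centre of its underside.
- mug: Bystander: white mug, 80 mm wide, 90 mm high, on the table. Origin: centre of its underside.
- jar: Bystander: amber jar, 70 mm wide, 100 mm high, on the table. Origin: centre of its underside.
- spatula: Bystander: dark wooden spatula, 200 mm long, flat on the table to the right of everything, along x. Origin: its middle.
Mind the look-alikes: they are no part of the job. What is shaped like the dowel but pink is not meant. Leave any pink look-alike of the part that bears stand_hole0 alone.

How it is judged (in metres and radians):
On the way, in this order (a step that is already met when the one before it is completed fails the run):
1. the dowel is down in the release hole and presses on the catch (z of dowel in the frame of release_hole below -0.016 m and horizontal distance between dowel and release_hole below 0.008 m and contact force between dowel and cabinet above 2 N), for 0.1 s.
2. the drawer has sprung out by more than 30 mm (value of joint drawer above 0.03 m), for 0.1 s.
3. the dowel stands upright in its stand hole again and is let go, the drawer not yet pulled further than 80 mm (z of dowel in the frame of stand_hole0 below -0.035 m and horizontal distance between dowel and stand_hole0 below 0.006 m and angle between dowel's own z axis and vertical below 0.12 rad and contact force between the fingers and dowel below 0.1 N and value of joint drawer below 0.08 m), for 0.2 s.
4. the drawer is pulled fully open (more than 100 of 110 mm) (value of joint drawer above 0.1 m), for 0.2 s.
At the end, for the whole second after the job is handed in: The drawer is open by more than 100 mm and at rest; the dowel stands in its hole of the stand, its tip more than 35 mm below the mouth and within 6 mm of the hole's axis, tilted less than 0.12 rad, at rest (value of joint drawer above 0.1 m and velocity of joint drawer below 0.01 m/s and z of dowel in the frame of stand_hole0 below -0.035 m and horizontal distance between dowel and stand_hole0 below 0.006 m and angle between dowel's own z axis and vertical below 0.12 rad and linear speed of dowel below 0.02 m/s); the robot touches nothing.
It fails at once if the dowel is pushed against the box or its catch with more than 20 N (contact force between dowel and cabinet above 20 N).
It fails at once if a bystander is moved by more than 30 mm (distance of any of stick, pot, bowl, mug, jar, spatula from where it was at the start of the episode above 0.03 m).
It also fails if it takes over 72 s, if anything falls off the work surface, if the arm or the gripper's body presses on something with over 40 N, if the wrist force passes 120 N, or if a joint passes its speed limit or range.

## Working session

There is one attempt and no reset: what is moved stays moved. The work goes in short steps, Python scripts to look and compute and a shell command to move; the robot and the scene stay as the last step left them, time stands still between calls to the robot, and variables do not carry over. Pictures are saved under pics/ and viewed, at most 10 in all, crops included, and the job is handed in when it is done.

```bash
mkdir -p pics; cat > h.py <<'E'
import numpy as np, cv2
from rig import ctrl
def snap(cam,fn,crop=None,k=1):
    f=ctrl.grab_frame(cam); im=f["color"][:,:,::-1]
    np.savez(f"pics/{cam}.npz",K=f["intrinsics"],E=f["extrinsics"])
    cv2.imwrite("pics/raw_"+fn,im)
    if crop: x0,y0,x1,y1=crop; im=im[y0:y1,x0:x1]
    im=cv2.resize(im,None,fx=k,fy=k,interpolation=cv2.INTER_CUBIC)
    cv2.imwrite("pics/"+fn,im)
def px2w(cam,u,v,z):
    d=np.load(f"pics/{cam}.npz");K,E=d["K"],d["E"]
    r=E[:3,:3]@np.linalg.solve(K,[u,v,1.]);o=E[:3,3]
    return o+r*(z-o[2])/r[2]
def w2px(cam,p):
    d=np.load(f"pics/{cam}.npz");K,E=d["K"],d["E"]
    q=K@(E[:3,:3].T@(np.array(p,float)-E[:3,3]));return q[:2]/q[2]
E
python3 - <<'E'
from h import *
snap("top","t0.png",k=1.5);snap("scene","s0.png",k=1.5)
for c in("top","scene"):
    d=np.load(f"pics/{c}.npz");print(d["K"].round(1).tolist(),d["E"].round(3).tolist())
s=ctrl.get_state();print(s)
E
```

```text
[[493.9, 0.0, 250.7], [0.0, 493.9, 189.8], [0.0, 0.0, 1.0]] [[0.017, -0.99, 0.138, 365.91], [-1.0, -0.016, 0.004, -65.506], [-0.001, -0.138, -0.99, 1805.193], [0.0, 0.0, 0.0, 1.0]]
[[487.2, 0.0, 254.1], [0.0, 487.2, 194.8], [0.0, 0.0, 1.0]] [[0.889, 0.269, -0.37, 1188.577], [0.457, -0.525, 0.718, -1219.851], [-0.001, -0.808, -0.59, 1086.404], [0.0, 0.0, 0.0, 1.0]]
{'time': 0.1, 'qpos': array([ 1.14260228e+00,  1.31126354e-01,  1.48920306e+00, -2.35149439e-05,
        1.52297857e+00, -8.54148026e-02]), 'dq': array([-0.00186246, -0.00205683, -0.00392344,  0.00049412,  0.00057731,
        0.00035505]), 'joint_torque': array([ 1.32141118e-03, -5.61344790e+01, -4.93095303e+01,  7.71257398e-02,
        2.91438424e-02, -5.63642743e-05]), 'tcp_pos': array([201.4399109 , 564.61545861, 217.65007545]), 'tool_rot': array([ 1.70551147e-01,  9.85348451e-01, -8.32523494e-04, -2.06481216e-04]), 'ft_force': array([ 0.09670322, -0.55420361,  0.13926362]), 'torque': array([-0.01190049, -0.00097069, -0.00809488]), 'grasp_force': 0.0, 'grip_width': 1.0003227920026554}
```

View pics/t0.png

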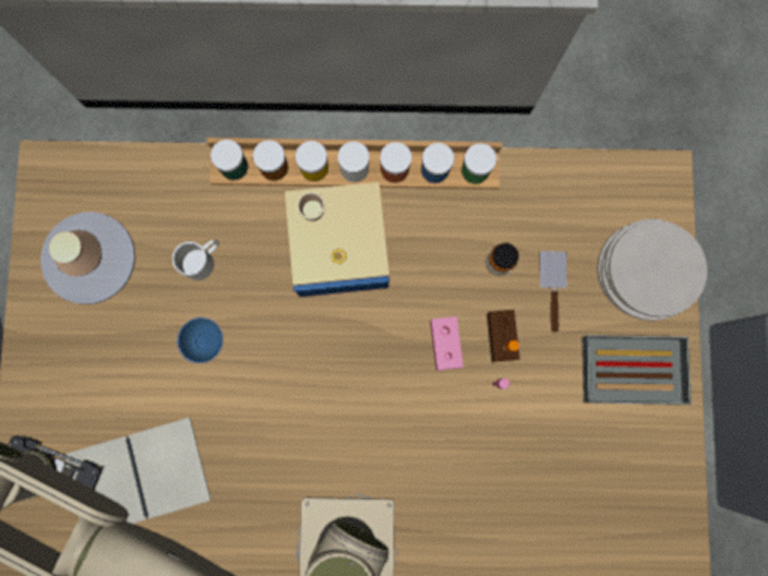

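View pics/s0.png

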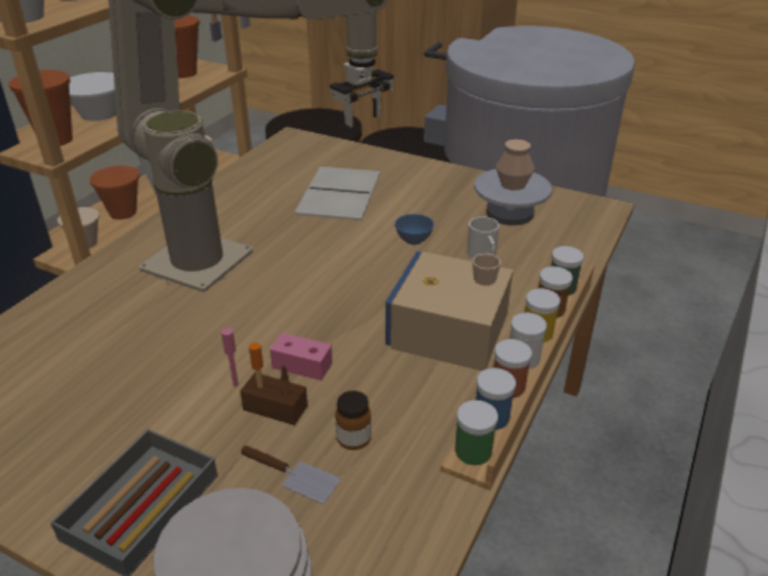

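Top view (768-px picture): the orange dowel is at (513,346) in the dark stand at (504,335). The look-alikes are the pink dowel at (503,383), the pink stand at (447,343), and the dark stick in the stand's other hole. The brass hole is at (339,256) and the blue front at (340,285). I choose the orange dowel in the dark stand and check it in a close crop.

```bash
python3 - <<'E'
from h import *
t=cv2.imread("pics/raw_t0.png");s=cv2.imread("pics/raw_s0.png")
def c(im,x,y,w=66,h=50,k=6):return cv2.resize(im[y:y+h,x:x+w],None,fx=k,fy=k,interpolation=cv2.INTER_CUBIC)
a=np.vstack([np.hstack([c(t,305,200),c(s,148,220)]),np.hstack([c(t,192,152),c(s,255,170)])])
print(a.shape);cv2.imwrite("pics/m0.png",a)
E
```

```text
(600, 792, 3)
```

View pics/m0.png

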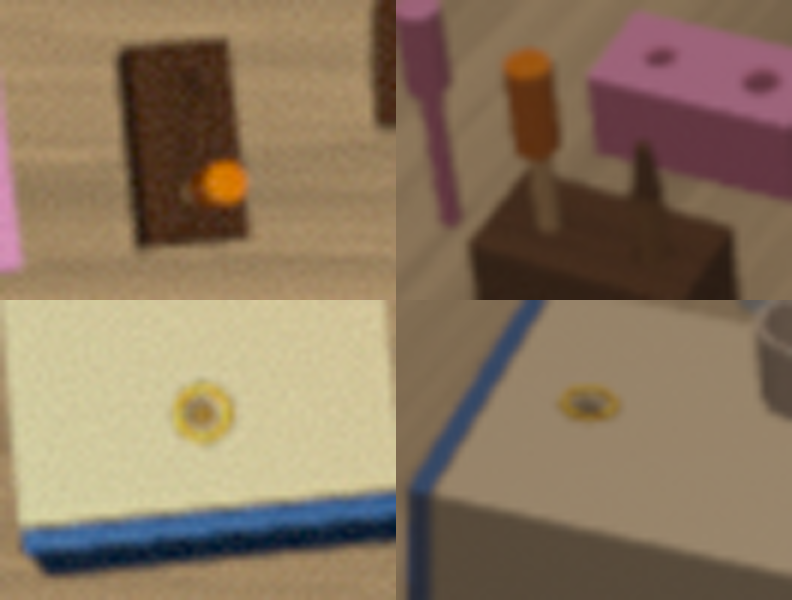

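The crop confirms the orange handle, pale shaft and dark stand. In crop pixels the handle top is at (224,183) in the top view and (528,65) in the scene view. The brass ring is at (203,412) and (588,404).

```bash
cat > m1.py <<'E'
from h import *
def o(u,v,x,y,k=6):return (u+.5)/k-.5+x,(v+.5)/k-.5+y
def tri(a,b):
    A=[];B=[]
    for cam,(u,v) in(("top",a),("scene",b)):
        p=px2w(cam,u,v,0);q=px2w(cam,u,v,200);d=(q-p)/np.linalg.norm(q-p)
        P=np.eye(3)-np.outer(d,d);A.append(P);B.append(P@p)
    return np.linalg.lstsq(np.vstack(A),np.hstack(B),rcond=None)[0]
E
python3 - <<'E'
from m1 import *
T=lambda u,v:o(u,v,305,200);S=lambda u,v:o(u-396,v,148,220)
T2=lambda u,v:o(u,v-300,192,152);S2=lambda u,v:o(u-396,v-300,255,170)
p=lambda n,x:print(n,np.round(x,1))
p("dowel top t",px2w("top",*T(224,183),160));p("s",px2w("scene",*S(528,65),160));p("tri",tri(T(224,183),S(528,65)))
p("shaft mouth s",px2w("scene",*S(546,229),55))
p("stick mouth s",px2w("scene",*S(650,258),55))
for q in((122,50),(228,40),(247,238),(140,248)):p("stand c",px2w("top",*T(*q),55))
for q in((470,240),(528,172),(735,230),(678,300)):p("stand s",px2w("scene",*S(*q),55))
p("hole t",px2w("top",*T2(203,412),130));p("s",px2w("scene",*S2(588,404),130));p("tri",tri(T2(203,412),S2(588,404)))
a=px2w("top",*T2(22,530),130);b=px2w("top",*T2(396,490),130);p("edge",[a,b]);print(np.degrees(np.arctan2(*(a-b)[:2])))
# full-image box top corners (1.5x picture)
for q in((286,191),(380,184),(389,276),(293,285)):p("box",px2w("top",*o(*q,0,0,1.5),130))
p("pot",px2w("top",*o(312,207,0,0,1.5),180))
p("pinkd",px2w("top",*o(503,383,0,0,1.5),140))
from scipy.spatial.transform import Rotation as R
print(R.from_quat(ctrl.get_state()["tool_rot"]).as_matrix().round(3))
E
```

```text
dowel top t [ 465.6 -364.7  160. ]
s [ 467.7 -362.7  160. ]
tri [ 466.7 -363.8  160.3]
shaft mouth s [ 468.9 -367.5   55. ]
stick mouth s [ 527.6 -361.    55. ]
stand c [ 549.7 -324.1   55. ]
stand c [ 556.7 -387.    55. ]
stand c [ 439.9 -397.1   55. ]
stand c [ 433.  -334.2   55. ]
stand s [ 439.3 -391.7   55. ]
stand s [ 435.9 -336.4   55. ]
stand s [ 554.9 -324.2   55. ]
stand s [ 556.3 -379.6   55. ]
hole t [666.5  29.1 130. ]
s [666.   35.1 130. ]
tri [667.   29.5 133.5]
edge [[596.4 130.8 130. ]
 [623.1 -82.4 130. ]]
-7.118623054622306
box [817.  154.5 130. ]
box [837.3 -63.8 130. ]
box [621.1 -87.8 130. ]
box [596.7 131.1 130. ]
pot [767.5  88.2 180. ]
pinkd [ 382.7 -345.1  140. ]
[[-0.942  0.336 -0.001]
 [ 0.336  0.942 -0.002]
 [ 0.    -0.002 -1.   ]]
```

Dowel axis is at about (466.5,-363.5), and stand yaw about 5°. Box yaw is about 6.5°, with the hole near (666.5,30). I'll move across to the dowel.

```bash
python3 -m pendant '[{"tx":3,"ty":-5,"tz":0.5,"wz":3},{"tx":3,"ty":-5,"tz":0.5,"wz":3},{"tx":3,"ty":-5,"tz":0.5,"wz":3},{"tx":3,"ty":-5,"tz":0.5,"wz":3},{"tx":3,"ty":-5,"tz":0.5,"wz":3},{"tx":3,"ty":-5,"tz":0.5,"wz":3},{"tx":3,"ty":-5,"tz":0.5,"wz":3},{"tx":3,"ty":-5,"tz":0.5,"wz":3}]' 15; python3 -m pendant '[{"tx":0.3,"ty":-5.5},{"tx":0.3,"ty":-5.5},{"tx":0.3,"ty":-5.5},{"tx":0.3,"ty":-5.5},{"tx":0.3,"ty":-5.5},{"tx":0.3,"ty":-5.5},{"tx":0.3,"ty":-5.5},{"tx":0.3,"ty":-5.5}]'
```

```text
schema error: expected keys tx, ty, tz, wx, wy, wz, hand
schema error: expected keys tx, ty, tz, wx, wy, wz, hand
```

```bash
python3 -m pendant '[{"tx":3,"ty":-5,"tz":0.5,"wx":0,"wy":0,"wz":3,"hand":1},{"tx":3,"ty":-5,"tz":0.5,"wx":0,"wy":0,"wz":3,"hand":1},{"tx":3,"ty":-5,"tz":0.5,"wx":0,"wy":0,"wz":3,"hand":1},{"tx":3,"ty":-5,"tz":0.5,"wx":0,"wy":0,"wz":3,"hand":1},{"tx":3,"ty":-5,"tz":0.5,"wx":0,"wy":0,"wz":3,"hand":1},{"tx":3,"ty":-5,"tz":0.5,"wx":0,"wy":0,"wz":3,"hand":1},{"tx":3,"ty":-5,"tz":0.5,"wx":0,"wy":0,"wz":3,"hand":1},{"tx":3,"ty":-5,"tz":0.5,"wx":0,"wy":0,"wz":3,"hand":1}]' 15; python3 -m pendant '[{"tx":0.3,"ty":-5.5,"tz":0,"wx":0,"wy":0,"wz":0,"hand":1},{"tx":0.3,"ty":-5.5,"tz":0,"wx":0,"wy":0,"wz":0,"hand":1},{"tx":0.3,"ty":-5.5,"tz":0,"wx":0,"wy":0,"wz":0,"hand":1},{"tx":0.3,"ty":-5.5,"tz":0,"wx":0,"wy":0,"wz":0,"hand":1},{"tx":0.3,"ty":-5.5,"tz":0,"wx":0,"wy":0,"wz":0,"hand":1},{"tx":0.3,"ty":-5.5,"tz":0,"wx":0,"wy":0,"wz":0,"hand":1},{"tx":0.3,"ty":-5.5,"tz":0,"wx":0,"wy":0,"wz":0,"hand":1},{"tx":0.3,"ty":-5.5,"tz":0,"wx":0,"wy":0,"wz":0,"hand":1}]'
```

```text
time: 1.1
tcp_pos: [442.1, 163.3, 258.6]
tool_rot: [-0.039, 0.999, 0.0, -0.0]
ft_force: [0.5, -0.2, 0.5]
grip_width: 1.002
grasp_force: 0.0
time: 2.1
tcp_pos: [465.3, -276.7, 258.3]
tool_rot: [-0.038, 0.999, 0.0, -0.0]
ft_force: [0.1, 0.2, 0.8]
grip_width: 1.001
grasp_force: 0.0
```

```bash
python3 -m pendant '[{"tx":0.1,"ty":-4.3,"tz":0,"wx":0,"wy":0,"wz":0,"hand":1},{"tx":0,"ty":-4.35,"tz":0,"wx":0,"wy":0,"wz":0,"hand":1},{"tx":0,"ty":0,"tz":-3.5,"wx":0,"wy":0,"wz":0,"hand":1},{"tx":0,"ty":0,"tz":-3.5,"wx":0,"wy":0,"wz":0,"hand":1},{"tx":0,"ty":0,"tz":-3.5,"wx":0,"wy":0,"wz":0,"hand":1},{"tx":0,"ty":0,"tz":-3.5,"wx":0,"wy":0,"wz":0,"hand":1},{"tx":0,"ty":0,"tz":0,"wx":0,"wy":0,"wz":0,"hand":1}]' 10; python3 - <<'E'
from h import *
snap("scene","s1.png",(120,170,250,270),6)
E
```

```text
time: 2.98
tcp_pos: [464.4, -359.3, 114.7]
tool_rot: [-0.038, 0.999, 0.003, -0.003]
ft_force: [-0.1, 0.6, -0.6]
grip_width: 1.002
grasp_force: 0.0
```

View pics/s1.png

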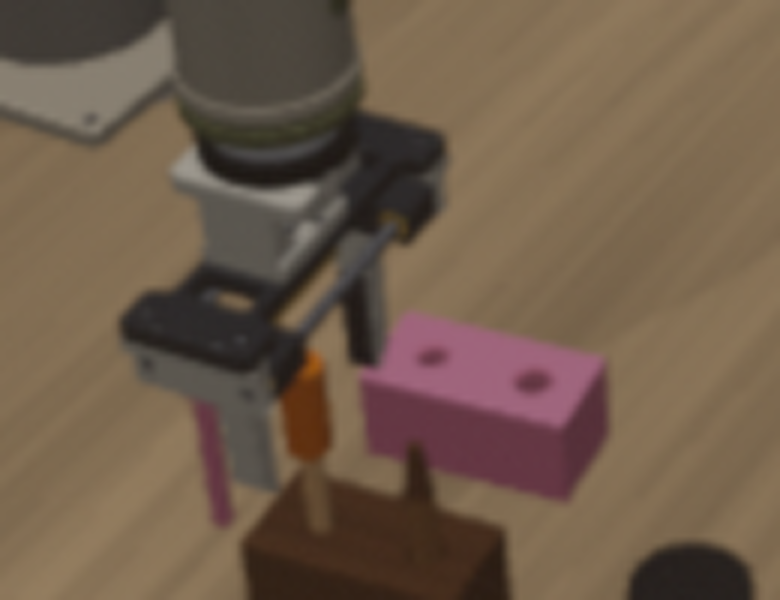

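The open fingers straddle the orange handle (crop pixel (305,400)), clear of the stick and the pink dowel. I'll make a small centring correction, then close.

```bash
python3 -m pendant '[{"tx":0.2,"ty":-0.4,"tz":0.2,"wx":0,"wy":0,"wz":0,"hand":1},{"tx":0,"ty":0,"tz":0,"wx":0,"wy":0,"wz":0,"hand":1},{"tx":0,"ty":0,"tz":0,"wx":0,"wy":0,"wz":0,"hand":1}]' 10; python3 - <<'E'
from h import *
from scipy.spatial.transform import Rotation as R
s=ctrl.get_state();print(R.from_quat(s["tool_rot"]).as_matrix().round(4),s["ft_force"],s["qpos"])
E
```

```text
time: 3.4
tcp_pos: [469.2, -366.0, 122.0]
tool_rot: [-0.038, 0.999, -0.001, 0.001]
ft_force: [-0.2, 0.8, -0.1]
grip_width: 0.995
grasp_force: 0.0
[[-0.9971 -0.0759  0.0015]
 [-0.0759  0.9971 -0.0013]
 [-0.0014 -0.0015 -1.    ]] [-0.17465275  0.82778126 -0.0874942 ] [-7.48550998e-01  1.79369377e-01  1.61329519e+00  8.86605329e-06
  1.34694243e+00 -2.39532433e+00]
```

```bash
python3 -m pendant '[{"tx":-0.2,"ty":0.3,"tz":-0.2,"wx":0,"wy":0,"wz":0,"hand":1},{"tx":0,"ty":0,"tz":0,"wx":0,"wy":0,"wz":0,"hand":1},{"tx":0,"ty":0,"tz":0,"wx":0,"wy":0,"wz":0,"hand":1},{"tx":0,"ty":0,"tz":0,"wx":0,"wy":0,"wz":0,"hand":1},{"tx":0,"ty":0,"tz":0,"wx":0,"wy":0,"wz":0,"hand":1}]'
```

```text
time: 4.03
tcp_pos: [466.7, -362.4, 118.6]
tool_rot: [-0.038, 0.999, -0.0, -0.0]
ft_force: [-0.1, 0.4, -0.5]
grip_width: 0.996
grasp_force: 0.0
```

```bash
python3 -m pendant '[{"tx":0,"ty":0,"tz":0,"wx":0,"wy":0,"wz":0,"hand":0},{"tx":0,"ty":0,"tz":0,"wx":0,"wy":0,"wz":0,"hand":-0.3},{"tx":0,"ty":0,"tz":0,"wx":0,"wy":0,"wz":0,"hand":-0.6},{"tx":0,"ty":0,"tz":0,"wx":0,"wy":0,"wz":0,"hand":-1},{"tx":0,"ty":0,"tz":0,"wx":0,"wy":0,"wz":0,"hand":-1},{"tx":0,"ty":0,"tz":0,"wx":0,"wy":0,"wz":0,"hand":-1}]' 25; python3 -m pendant '[{"tx":0,"ty":0,"tz":0,"wx":0,"wy":0,"wz":0,"hand":-1},{"tx":0,"ty":0,"tz":0,"wx":0,"wy":0,"wz":0,"hand":-1}]'
```

```text
time: 4.78
tcp_pos: [466.7, -362.4, 118.7]
tool_rot: [-0.038, 0.999, -0.0, 0.0]
ft_force: [-0.0, 0.6, -0.6]
grip_width: 0.407
grasp_force: 0.0
time: 5.03
tcp_pos: [466.7, -363.1, 118.6]
tool_rot: [-0.038, 0.999, -0.001, 0.0]
ft_force: [-0.2, -2.4, -1.9]
grip_width: 0.259
grasp_force: 24.8
```

```bash
python3 -m pendant '[{"tx":0,"ty":0,"tz":1,"wx":0,"wy":0,"wz":0,"hand":-1},{"tx":0,"ty":0,"tz":2,"wx":0,"wy":0,"wz":0,"hand":-1},{"tx":0,"ty":0,"tz":2.5,"wx":0,"wy":0,"wz":0,"hand":-1},{"tx":0,"ty":0,"tz":3,"wx":0,"wy":0,"wz":0,"hand":-1},{"tx":0,"ty":0,"tz":3,"wx":0,"wy":0,"wz":0,"hand":-1},{"tx":0,"ty":0,"tz":3,"wx":0,"wy":0,"wz":0,"hand":-1},{"tx":0,"ty":0,"tz":1,"wx":0,"wy":0,"wz":0,"hand":-1}]'; python3 -m pendant '[{"tx":2,"ty":4,"tz":0,"wx":0,"wy":0,"wz":0,"hand":-1},{"tx":2.5,"ty":5,"tz":0,"wx":0,"wy":0,"wz":0,"hand":-1},{"tx":2.5,"ty":5,"tz":0,"wx":0,"wy":0,"wz":0,"hand":-1},{"tx":2.5,"ty":5,"tz":0,"wx":0,"wy":0,"wz":0,"hand":-1},{"tx":2.5,"ty":5,"tz":0,"wx":0,"wy":0,"wz":0,"hand":-1},{"tx":2.5,"ty":5,"tz":0,"wx":0,"wy":0,"wz":0,"hand":-1},{"tx":2.5,"ty":5,"tz":0,"wx":0,"wy":0,"wz":0,"hand":-1},{"tx":1,"ty":3,"tz":0,"wx":0,"wy":0,"wz":0,"hand":-1}]';python3 -m pendant '[{"tx":1,"ty":1.5,"tz":0,"wx":0,"wy":0,"wz":0,"hand":-1},{"tx":1,"ty":0.8,"tz":0,"wx":0,"wy":0,"wz":0,"hand":-1},{"tx":0,"ty":0,"tz":-1,"wx":0,"wy":0,"wz":0,"hand":-1},{"tx":0,"ty":0,"tz":0,"wx":0,"wy":0,"wz":0,"hand":-1},{"tx":0,"ty":0,"tz":0,"wx":0,"wy":0,"wz":0,"hand":-1},{"tx":0,"ty":0,"tz":0,"wx":0,"wy":0,"wz":0,"hand":-1},{"tx":0,"ty":0,"tz":0,"wx":0,"wy":0,"wz":0,"hand":-1},{"tx":0,"ty":0,"tz":0,"wx":0,"wy":0,"wz":0,"hand":-1}]'; python3 - <<'E'
from h import *
snap("scene","s2.png",(225,110,355,210),6);snap("top","t2.png")
print(ctrl.get_state()["tcp_pos"],ctrl.get_state()["ft_force"])
E
```

```text
time: 5.9
tcp_pos: [467.5, -362.6, 277.4]
tool_rot: [-0.038, 0.999, -0.001, 0.002]
ft_force: [-0.4, -0.1, -0.9]
grip_width: 0.254
grasp_force: 25.0
time: 6.9
tcp_pos: [646.8, 10.7, 272.6]
tool_rot: [-0.039, 0.999, 0.001, -0.001]
ft_force: [0.1, 0.0, -0.6]
grip_width: 0.256
grasp_force: 25.0
time: 7.9
tcp_pos: [666.7, 30.5, 263.9]
tool_rot: [-0.038, 0.999, -0.0, 0.0]
ft_force: [-0.5, 0.4, -0.7]
grip_width: 0.253
grasp_force: 25.0
[666.67984234  30.60444116 263.74466267] [ 1.01819956  0.45628462 -0.83594668]
```

View pics/s2.png

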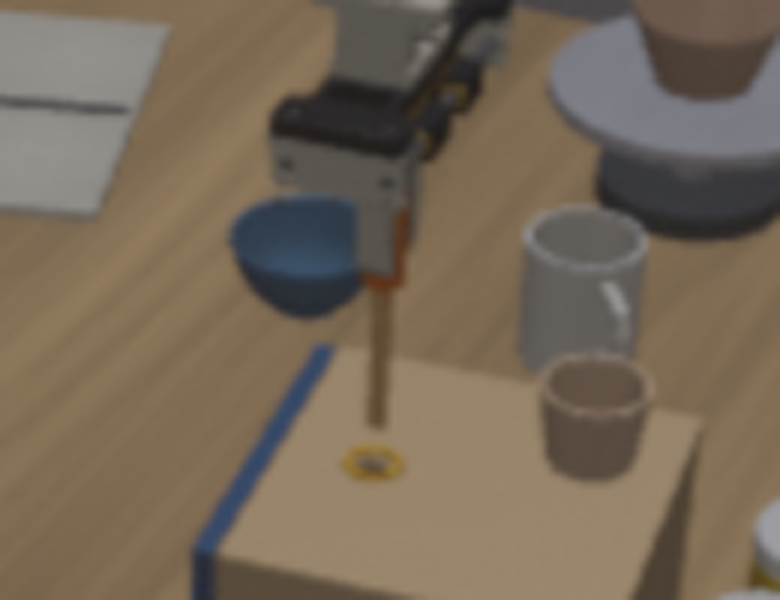

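The scene crop shows the shaft tip at about (376,423), with its front edge near 428, and the ring centred at (374,464). The tip is nearly over the hole. I'll compute the relative offset using the known tip height.

```bash
python3 - <<'E'
from m1 import *
C=lambda u,v:np.array(o(u,v,225,110))
tcp=ctrl.get_state()["tcp_pos"];tip=tcp-[0,0,108.6]
pp=(w2px("scene",tip)+.5-[225,110])*6-.5;print("pred tip crop",pp)
# colour segment: ring centroid in crop and shaft axis
im=cv2.cvtColor(cv2.imread("pics/s2.png"),cv2.COLOR_BGR2HSV).astype(int)
sub=im[435:495,335:415];m=(sub[...,1]>130)&(abs(sub[...,0]-23)<6)
y,x=np.nonzero(m);print("ring bbox",x.min()+335,x.max()+335,y.min()+435,y.max()+435)
for r in(310,350,390,410,418,424,428,432,436):print(r,im[r,355:402:3,2].tolist())
hs=px2w("scene",*C(374,464),130);print("hole s",hs)
for v in(421,424,427):
    print("tip by scene",v,px2w("scene",*C(376,v),tip[2]),"hole corr",hs-px2w("scene",*C(376,v),tip[2])+tip)
E
```

```text
pred tip crop [371.57173521 431.79758704]
ring bbox 344 402 446 480
310 [118, 119, 120, 119, 117, 110, 104, 98, 96, 96, 96, 102, 110, 121, 129, 134]
350 [143, 143, 143, 139, 133, 120, 107, 97, 96, 97, 99, 105, 113, 122, 128, 132]
390 [152, 150, 148, 140, 131, 116, 105, 97, 96, 102, 111, 126, 137, 147, 150, 151]
410 [152, 149, 145, 134, 122, 109, 102, 96, 96, 104, 116, 132, 144, 152, 152, 152]
418 [152, 149, 145, 134, 122, 109, 102, 97, 97, 105, 117, 133, 144, 152, 152, 152]
424 [152, 150, 147, 139, 130, 119, 111, 106, 107, 114, 124, 137, 146, 153, 152, 152]
428 [152, 151, 150, 146, 142, 134, 128, 123, 122, 126, 132, 141, 148, 153, 152, 152]
432 [152, 152, 152, 151, 149, 145, 142, 139, 138, 140, 143, 147, 150, 152, 152, 152]
436 [152, 152, 152, 152, 152, 151, 151, 150, 149, 150, 150, 151, 152, 152, 152, 152]
hole s [666.9934852   35.59678848 130.        ]
tip by scene 421 [664.50911302  41.54278828 155.14466267] hole corr [669.16421452  24.65844136 130.        ]
tip by scene 424 [665.73116143  38.8078742  155.14466267] hole corr [667.94216611  27.39335543 130.        ]
tip by scene 427 [666.94963391  36.08096296 155.14466267] hole corr [666.72369363  30.12026668 130.        ]
```

```bash
python3 -m pendant '[{"tx":0.1,"ty":-0.2,"tz":-0.7,"wx":0,"wy":0,"wz":0,"hand":-1},{"tx":0,"ty":0,"tz":-0.7,"wx":0,"wy":0,"wz":0,"hand":-1},{"tx":0,"ty":0,"tz":-0.5,"wx":0,"wy":0,"wz":0,"hand":-1},{"tx":0,"ty":0,"tz":0,"wx":0,"wy":0,"wz":0,"hand":-1},{"tx":0,"ty":0,"tz":0,"wx":0,"wy":0,"wz":0,"hand":-1},{"tx":0,"ty":0,"tz":0,"wx":0,"wy":0,"wz":0,"hand":-1}]'; python3 - <<'E'
from m1 import *
snap("scene","s3.png",(265,160,309,204),12);snap("top","t3.png",(203,148,247,192),6)
a=cv2.imread("pics/s3.png");b=cv2.imread("pics/t3.png");c=np.zeros((528,264,3),np.uint8);c[:264]=b;cv2.imwrite("pics/m3.png",np.hstack([a,c]))
tcp=ctrl.get_state()["tcp_pos"];print(tcp)
w=lambda p:((w2px("scene",p)+.5-[265,160])*12-.5).round(1)
tip=tcp-[0,0,108.6];print("tip",w(tip),"tip+60",w(tip+[0,0,60]))
d=np.load("pics/scene.npz")
print("dpx/dx,dy,dz",w(tip+[1,0,0])-w(tip),w(tip+[0,1,0])-w(tip),w(tip+[0,0,1])-w(tip))
E
```

```text
time: 8.75
tcp_pos: [667.8, 28.6, 245.1]
tool_rot: [-0.038, 0.999, -0.0, 0.0]
ft_force: [0.3, -0.3, -0.2]
grip_width: 0.256
grasp_force: 25.0
[667.80642254  28.60541275 244.99364631]
tip [261.9 323.5] tip+60 [270.1 145.7]
dpx/dx,dy,dz [3.2 0.9] [ 1.4 -1.9] [ 0.1 -2.9]
```

View pics/m3.png

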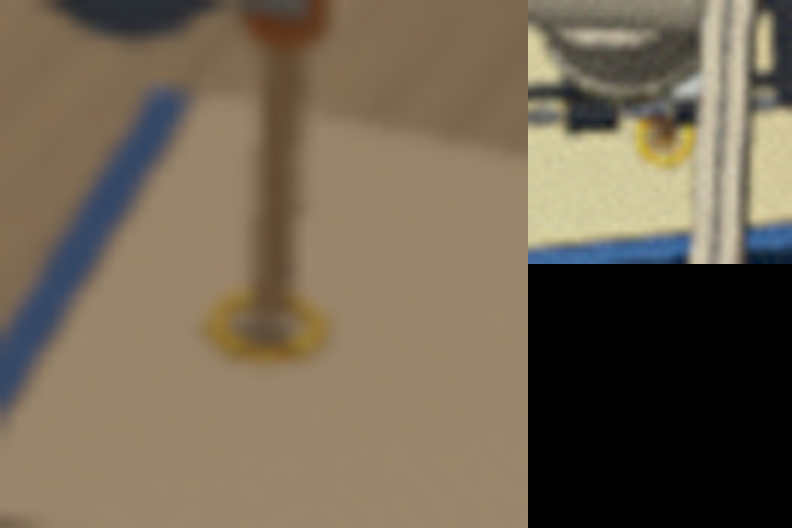

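In the scene crop the ring is centred at (267,326). The shaft axis is at x≈271 and its tip disc at about y 303, 6 mm above the mouth, so the hole is about 2 mm toward -y. The top crop shows the shaft inside the ring. I'll shift and descend gently, feeling for contact.

```bash
python3 -m pendant '[{"tx":0,"ty":-0.2,"tz":-0.2,"wx":0,"wy":0,"wz":0,"hand":-1},{"tx":0,"ty":0,"tz":-0.2,"wx":0,"wy":0,"wz":0,"hand":-1},{"tx":0,"ty":0,"tz":-0.1,"wx":0,"wy":0,"wz":0,"hand":-1},{"tx":0,"ty":0,"tz":0,"wx":0,"wy":0,"wz":0,"hand":-1},{"tx":0,"ty":0,"tz":0,"wx":0,"wy":0,"wz":0,"hand":-1}]'; for i in 1; do python3 -m pendant '[{"tx":0,"ty":0,"tz":-0.1,"wx":0,"wy":0,"wz":0,"hand":-1},{"tx":0,"ty":0,"tz":-0.1,"wx":0,"wy":0,"wz":0,"hand":-1},{"tx":0,"ty":0,"tz":0,"wx":0,"wy":0,"wz":0,"hand":-1}]' | grep -v grip; done
```

```text
time: 9.48
tcp_pos: [667.7, 26.6, 239.7]
tool_rot: [-0.038, 0.999, 0.0, 0.0]
ft_force: [-0.5, -0.7, 0.2]
grip_width: 0.252
grasp_force: 25.0
time: 9.85
tcp_pos: [667.7, 26.7, 237.6]
tool_rot: [-0.038, 0.999, 0.0, 0.0]
ft_force: [0.6, 0.2, -1.1]
grasp_force: 25.0
```

```bash
python3 -m pendant '[{"tx":0,"ty":0,"tz":-0.1,"wx":0,"wy":0,"wz":0,"hand":-1},{"tx":0,"ty":0,"tz":0,"wx":0,"wy":0,"wz":0,"hand":-1}]'
```

```text
time: 10.1
tcp_pos: [667.8, 26.7, 237.2]
tool_rot: [-0.038, 0.999, 0.0, 0.0]
ft_force: [-1.3, 0.2, 3.2]
grip_width: 0.253
grasp_force: 25.0
```

```bash
python3 -m pendant '[{"tx":-0.1,"ty":0,"tz":0,"wx":0,"wy":0,"wz":0,"hand":-1},{"tx":0,"ty":0,"tz":0,"wx":0,"wy":0,"wz":0,"hand":-1}]'; python3 -m pendant '[{"tx":0,"ty":0,"tz":-0.1,"wx":0,"wy":0,"wz":0,"hand":-1},{"tx":0,"ty":0,"tz":0,"wx":0,"wy":0,"wz":0,"hand":-1}]'
```

```text
time: 10.35
tcp_pos: [666.5, 26.8, 236.4]
tool_rot: [-0.038, 0.999, 0.0, -0.0]
ft_force: [-0.8, 2.2, 0.4]
grip_width: 0.257
grasp_force: 25.0
time: 10.6
tcp_pos: [666.4, 26.8, 235.1]
tool_rot: [-0.038, 0.999, 0.0, -0.0]
ft_force: [-0.1, 2.2, -0.4]
grip_width: 0.255
grasp_force: 25.0
```

```bash
python3 -m pendant '[{"tx":-0.05,"ty":0.1,"tz":0,"wx":0,"wy":0,"wz":0,"hand":-1},{"tx":0,"ty":0,"tz":-0.1,"wx":0,"wy":0,"wz":0,"hand":-1},{"tx":0,"ty":0,"tz":-0.1,"wx":0,"wy":0,"wz":0,"hand":-1},{"tx":0,"ty":0,"tz":0,"wx":0,"wy":0,"wz":0,"hand":-1}]'; python3 -m pendant '[{"tx":0,"ty":0,"tz":-0.1,"wx":0,"wy":0,"wz":0,"hand":-1},{"tx":0,"ty":0,"tz":-0.1,"wx":0,"wy":0,"wz":0,"hand":-1},{"tx":0,"ty":0,"tz":0,"wx":0,"wy":0,"wz":0,"hand":-1}]'
```

```text
time: 11.1
tcp_pos: [666.1, 27.5, 233.4]
tool_rot: [-0.038, 0.999, -0.0, -0.0]
ft_force: [0.2, 0.5, -0.4]
grip_width: 0.256
grasp_force: 25.0
time: 11.48
tcp_pos: [666.1, 27.6, 231.5]
tool_rot: [-0.038, 0.999, 0.0, -0.0]
ft_force: [0.0, -0.5, -0.1]
grip_width: 0.256
grasp_force: 25.0
```

```bash
D='[{"tx":0,"ty":0,"tz":-0.2,"wx":0,"wy":0,"wz":0,"hand":-1},{"tx":0,"ty":0,"tz":-0.2,"wx":0,"wy":0,"wz":0,"hand":-1},{"tx":0,"ty":0,"tz":-0.1,"wx":0,"wy":0,"wz":0,"hand":-1}]' ; true; python3 -m pendant '[{"tx":0,"ty":0,"tz":-0.2,"wx":0,"wy":0,"wz":0,"hand":-1},{"tx":0,"ty":0,"tz":-0.2,"wx":0,"wy":0,"wz":0,"hand":-1},{"tx":0,"ty":0,"tz":-0.2,"wx":0,"wy":0,"wz":0,"hand":-1},{"tx":0,"ty":0,"tz":-0.2,"wx":0,"wy":0,"wz":0,"hand":-1},{"tx":0,"ty":0,"tz":-0.2,"wx":0,"wy":0,"wz":0,"hand":-1},{"tx":0,"ty":0,"tz":0,"wx":0,"wy":0,"wz":0,"hand":-1}]'
```

```text
time: 12.22
tcp_pos: [666.0, 27.6, 221.3]
tool_rot: [-0.038, 0.999, 0.0, -0.0]
ft_force: [-0.1, 0.0, -0.8]
grip_width: 0.253
grasp_force: 25.0
```

```bash
python3 -m pendant '[{"tx":0,"ty":0,"tz":-0.2,"wx":0,"wy":0,"wz":0,"hand":-1},{"tx":0,"ty":0,"tz":-0.2,"wx":0,"wy":0,"wz":0,"hand":-1},{"tx":0,"ty":0,"tz":0,"wx":0,"wy":0,"wz":0,"hand":-1}]'
```

```text
time: 12.6
tcp_pos: [666.0, 27.6, 217.3]
tool_rot: [-0.038, 0.999, 0.0, -0.0]
ft_force: [-0.1, 0.3, -0.9]
grip_width: 0.258
grasp_force: 25.0
```

Tip is about 21 mm below the mouth and still free.

```bash
python3 -m pendant '[{"tx":0,"ty":0,"tz":-0.2,"wx":0,"wy":0,"wz":0,"hand":-1},{"tx":0,"ty":0,"tz":-0.2,"wx":0,"wy":0,"wz":0,"hand":-1},{"tx":0,"ty":0,"tz":0,"wx":0,"wy":0,"wz":0,"hand":-1}]'
```

```text
time: 12.98
tcp_pos: [666.4, 27.6, 214.5]
tool_rot: [-0.038, 0.999, -0.0, 0.001]
ft_force: [-1.3, 0.4, 3.9]
grip_width: 0.253
grasp_force: 25.0
```

```bash
python3 -m pendant '[{"tx":0,"ty":0,"tz":-0.2,"wx":0,"wy":0,"wz":0,"hand":-1},{"tx":0,"ty":0,"tz":-0.2,"wx":0,"wy":0,"wz":0,"hand":-1},{"tx":0,"ty":0,"tz":0,"wx":0,"wy":0,"wz":0,"hand":-1}]'
```

```text
time: 13.35
tcp_pos: [666.5, 27.6, 210.5]
tool_rot: [-0.038, 0.999, -0.0, 0.001]
ft_force: [-1.5, -0.2, 5.1]
grip_width: 0.256
grasp_force: 25.0
```

```bash
python3 -m pendant '[{"tx":0,"ty":0,"tz":-0.2,"wx":0,"wy":0,"wz":0,"hand":-1},{"tx":0,"ty":0,"tz":-0.1,"wx":0,"wy":0,"wz":0,"hand":-1},{"tx":0,"ty":0,"tz":0,"wx":0,"wy":0,"wz":0,"hand":-1}]'
```

```text
time: 13.72
tcp_pos: [666.6, 27.6, 207.8]
tool_rot: [-0.038, 0.999, -0.0, 0.001]
ft_force: [-0.8, 0.5, 7.0]
grip_width: 0.254
grasp_force: 25.0
```

```bash
python3 -m pendant '[{"tx":0,"ty":0,"tz":-0.1,"wx":0,"wy":0,"wz":0,"hand":-1},{"tx":0,"ty":0,"tz":-0.1,"wx":0,"wy":0,"wz":0,"hand":-1},{"tx":0,"ty":0,"tz":0,"wx":0,"wy":0,"wz":0,"hand":-1}]'; python3 - <<'E'
from h import *
snap("scene","s4.png")
a=cv2.imread("pics/raw_s3.png").astype(int);b=cv2.imread("pics/raw_s4.png").astype(int)
print("blue-board px changed",(abs(a-b).sum(2)>60)[170:240,235:285].sum())
E
```

```text
time: 14.1
tcp_pos: [666.5, 27.6, 205.6]
tool_rot: [-0.038, 0.999, -0.0, 0.001]
ft_force: [-0.7, 0.2, 6.0]
grip_width: 0.25
grasp_force: 25.0
blue-board px changed 346
```

```bash
python3 -m pendant '[{"tx":0,"ty":0,"tz":-0.05,"wx":0,"wy":0,"wz":0,"hand":-1},{"tx":0,"ty":0,"tz":0,"wx":0,"wy":0,"wz":0,"hand":-1},{"tx":0,"ty":0,"tz":0,"wx":0,"wy":0,"wz":0,"hand":-1},{"tx":0,"ty":0,"tz":0,"wx":0,"wy":0,"wz":0,"hand":-1},{"tx":0,"ty":0,"tz":0,"wx":0,"wy":0,"wz":0,"hand":-1},{"tx":0,"ty":0,"tz":0,"wx":0,"wy":0,"wz":0,"hand":-1},{"tx":0,"ty":0,"tz":0,"wx":0,"wy":0,"wz":0,"hand":-1},{"tx":0,"ty":0,"tz":0,"wx":0,"wy":0,"wz":0,"hand":-1}]'; python3 - <<'E'
from h import *
snap("scene","s5.png",(215,130,345,230),6)
E
```

```text
time: 15.15
tcp_pos: [666.6, 27.6, 205.2]
tool_rot: [-0.038, 0.999, -0.0, 0.001]
ft_force: [-1.5, 0.1, 6.3]
grip_width: 0.254
grasp_force: 25.0
```

View pics/s5.png

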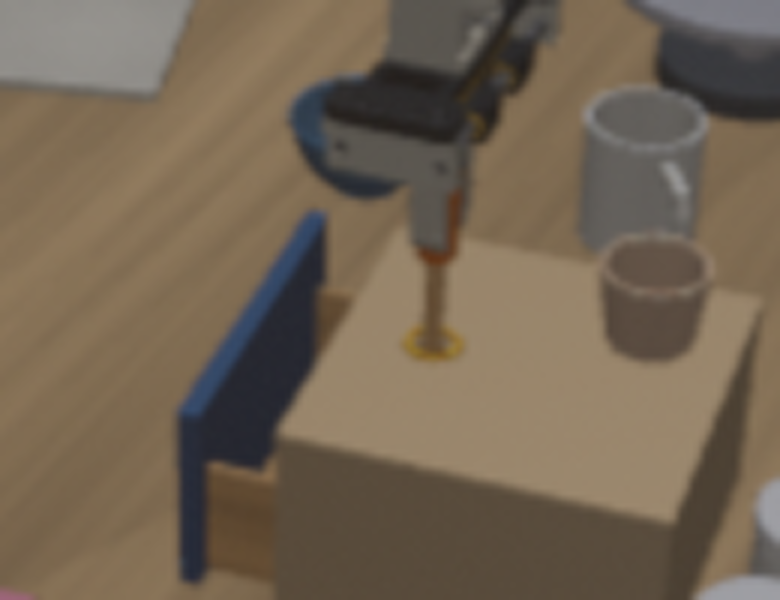

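The drawer is sprung out: the blue board's top edge now runs (185,412)–(318,215), with an open gap behind it. I'll withdraw straight up and go back to the stand.

```bash
python3 -m pendant '[{"tx":0,"ty":0,"tz":0.5,"wx":0,"wy":0,"wz":0,"hand":-1},{"tx":0,"ty":0,"tz":1,"wx":0,"wy":0,"wz":0,"hand":-1},{"tx":0,"ty":0,"tz":1,"wx":0,"wy":0,"wz":0,"hand":-1},{"tx":0,"ty":0,"tz":1,"wx":0,"wy":0,"wz":0,"hand":-1},{"tx":0,"ty":0,"tz":1.5,"wx":0,"wy":0,"wz":0,"hand":-1},{"tx":0,"ty":0,"tz":1.5,"wx":0,"wy":0,"wz":0,"hand":-1},{"tx":0,"ty":0,"tz":0.5,"wx":0,"wy":0,"wz":0,"hand":-1}]'; python3 -m pendant '[{"tx":-1,"ty":-2,"tz":0,"wx":0,"wy":0,"wz":0,"hand":-1},{"tx":-2.5,"ty":-5,"tz":0,"wx":0,"wy":0,"wz":0,"hand":-1},{"tx":-2.5,"ty":-5,"tz":0,"wx":0,"wy":0,"wz":0,"hand":-1},{"tx":-2.5,"ty":-5,"tz":0,"wx":0,"wy":0,"wz":0,"hand":-1},{"tx":-2.5,"ty":-5,"tz":0,"wx":0,"wy":0,"wz":0,"hand":-1},{"tx":-2.5,"ty":-5,"tz":0,"wx":0,"wy":0,"wz":0,"hand":-1},{"tx":-2.5,"ty":-5,"tz":0,"wx":0,"wy":0,"wz":0,"hand":-1},{"tx":-2,"ty":-4,"tz":0,"wx":0,"wy":0,"wz":0,"hand":-1}]'; python3 -m pendant '[{"tx":-1.5,"ty":-2.2,"tz":0,"wx":0,"wy":0,"wz":0,"hand":-1},{"tx":-0.5,"ty":-0.9,"tz":0,"wx":0,"wy":0,"wz":0,"hand":-1},{"tx":0,"ty":0,"tz":-2,"wx":0,"wy":0,"wz":0,"hand":-1},{"tx":0,"ty":0,"tz":-3,"wx":0,"wy":0,"wz":0,"hand":-1},{"tx":0,"ty":0,"tz":-3,"wx":0,"wy":0,"wz":0,"hand":-1},{"tx":0,"ty":0,"tz":-1,"wx":0,"wy":0,"wz":0,"hand":-1},{"tx":0,"ty":0,"tz":0,"wx":0,"wy":0,"wz":0,"hand":-1},{"tx":0,"ty":0,"tz":0,"wx":0,"wy":0,"wz":0,"hand":-1}]';python3 -m pendant '[{"tx":0,"ty":0,"tz":0,"wx":0,"wy":0,"wz":0,"hand":-1},{"tx":0,"ty":0,"tz":0,"wx":0,"wy":0,"wz":0,"hand":-1}]'
```

```text
time: 16.08
tcp_pos: [666.8, 27.6, 276.3]
tool_rot: [-0.038, 0.999, -0.0, 0.001]
ft_force: [-0.4, -0.4, 0.9]
grip_width: 0.258
grasp_force: 25.0
time: 17.08
tcp_pos: [483.5, -334.7, 273.5]
tool_rot: [-0.037, 0.999, 0.0, -0.001]
ft_force: [0.1, 0.5, -0.2]
grip_width: 0.252
grasp_force: 25.0
time: 18.08
tcp_pos: [466.9, -363.6, 185.5]
tool_rot: [-0.038, 0.999, -0.001, 0.001]
ft_force: [0.3, 0.4, -0.1]
grip_width: 0.253
grasp_force: 25.0
time: 18.32
tcp_pos: [466.5, -363.7, 185.1]
tool_rot: [-0.038, 0.999, -0.001, 0.001]
ft_force: [-0.6, -0.5, 0.2]
grip_width: 0.252
grasp_force: 25.0
```

```bash
python3 -m pendant '[{"tx":0,"ty":0,"tz":-1,"wx":0,"wy":0,"wz":0,"hand":-1},{"tx":0,"ty":0,"tz":-0.8,"wx":0,"wy":0,"wz":0,"hand":-1},{"tx":0,"ty":0,"tz":-0.2,"wx":0,"wy":0,"wz":0,"hand":-1},{"tx":0,"ty":0,"tz":-0.2,"wx":0,"wy":0,"wz":0,"hand":-1},{"tx":0,"ty":0,"tz":-0.1,"wx":0,"wy":0,"wz":0,"hand":-1},{"tx":0,"ty":0,"tz":0,"wx":0,"wy":0,"wz":0,"hand":-1}]'; python3 -m pendant '[{"tx":0,"ty":0,"tz":-0.1,"wx":0,"wy":0,"wz":0,"hand":-1},{"tx":0,"ty":0,"tz":-0.1,"wx":0,"wy":0,"wz":0,"hand":-1},{"tx":0,"ty":0,"tz":0,"wx":0,"wy":0,"wz":0,"hand":-1}]'
```

```text
time: 19.08
tcp_pos: [466.3, -363.9, 161.4]
tool_rot: [-0.038, 0.999, -0.001, 0.0]
ft_force: [0.3, -2.6, 0.2]
grip_width: 0.253
grasp_force: 25.0
time: 19.45
tcp_pos: [466.2, -363.8, 159.2]
tool_rot: [-0.038, 0.999, -0.0, 0.0]
ft_force: [0.5, -3.6, 0.3]
grip_width: 0.255
grasp_force: 25.0
```

```bash
python3 -m pendant '[{"tx":0,"ty":-0.1,"tz":0,"wx":0,"wy":0,"wz":0,"hand":-1},{"tx":0,"ty":0,"tz":-0.3,"wx":0,"wy":0,"wz":0,"hand":-1},{"tx":0,"ty":0,"tz":-0.3,"wx":0,"wy":0,"wz":0,"hand":-1},{"tx":0,"ty":0,"tz":0,"wx":0,"wy":0,"wz":0,"hand":-1}]'
```

```text
time: 19.95
tcp_pos: [465.9, -364.3, 152.5]
tool_rot: [-0.038, 0.999, 0.0, -0.0]
ft_force: [1.2, -2.8, -2.5]
grip_width: 0.256
grasp_force: 25.0
```

```bash
python3 -m pendant '[{"tx":0.05,"ty":-0.1,"tz":0,"wx":0,"wy":0,"wz":0,"hand":-1},{"tx":0,"ty":0,"tz":-0.3,"wx":0,"wy":0,"wz":0,"hand":-1},{"tx":0,"ty":0,"tz":-0.5,"wx":0,"wy":0,"wz":0,"hand":-1},{"tx":0,"ty":0,"tz":-0.5,"wx":0,"wy":0,"wz":0,"hand":-1},{"tx":0,"ty":0,"tz":0,"wx":0,"wy":0,"wz":0,"hand":-1}]'
```

```text
time: 20.58
tcp_pos: [466.3, -365.0, 139.2]
tool_rot: [-0.038, 0.999, 0.001, -0.0]
ft_force: [0.9, 0.1, 0.2]
grip_width: 0.253
grasp_force: 25.0
```

```bash
python3 -m pendant '[{"tx":0,"ty":0,"tz":-0.5,"wx":0,"wy":0,"wz":0,"hand":-1},{"tx":0,"ty":0,"tz":-0.5,"wx":0,"wy":0,"wz":0,"hand":-1},{"tx":0,"ty":0,"tz":-0.5,"wx":0,"wy":0,"wz":0,"hand":-1},{"tx":0,"ty":0,"tz":-0.2,"wx":0,"wy":0,"wz":0,"hand":-1},{"tx":0,"ty":0,"tz":0,"wx":0,"wy":0,"wz":0,"hand":-1}]'
```

```text
time: 21.2
tcp_pos: [466.5, -365.3, 122.9]
tool_rot: [-0.038, 0.999, 0.0, -0.0]
ft_force: [0.2, -0.5, -0.7]
grip_width: 0.251
grasp_force: 25.0
```

```bash
python3 -m pendant '[{"tx":0,"ty":0,"tz":-0.2,"wx":0,"wy":0,"wz":0,"hand":-1},{"tx":0,"ty":0,"tz":-0.1,"wx":0,"wy":0,"wz":0,"hand":-1},{"tx":0,"ty":0,"tz":0,"wx":0,"wy":0,"wz":0,"hand":-1},{"tx":0,"ty":0,"tz":0,"wx":0,"wy":0,"wz":0,"hand":-1}]'; python3 -m pendant '[{"tx":0,"ty":0,"tz":0,"wx":0,"wy":0,"wz":0,"hand":-0.2},{"tx":0,"ty":0,"tz":0,"wx":0,"wy":0,"wz":0,"hand":0.2},{"tx":0,"ty":0,"tz":0,"wx":0,"wy":0,"wz":0,"hand":1},{"tx":0,"ty":0,"tz":0,"wx":0,"wy":0,"wz":0,"hand":1},{"tx":0,"ty":0,"tz":0,"wx":0,"wy":0,"wz":0,"hand":1},{"tx":0,"ty":0,"tz":0,"wx":0,"wy":0,"wz":0,"hand":1},{"tx":0,"ty":0,"tz":0,"wx":0,"wy":0,"wz":0,"hand":1}]'; python3 - <<'E'
from h import *
snap("scene","s6.png",(120,170,250,270),6)
E
```

```text
time: 21.7
tcp_pos: [466.7, -365.4, 120.2]
tool_rot: [-0.038, 0.999, -0.0, 0.0]
ft_force: [0.1, -0.1, -0.2]
grip_width: 0.257
grasp_force: 25.0
time: 22.58
tcp_pos: [466.6, -365.4, 120.1]
tool_rot: [-0.038, 0.999, -0.0, -0.0]
ft_force: [-0.1, 0.9, -0.0]
grip_width: 0.957
grasp_force: 0.0
```

View pics/s6.png

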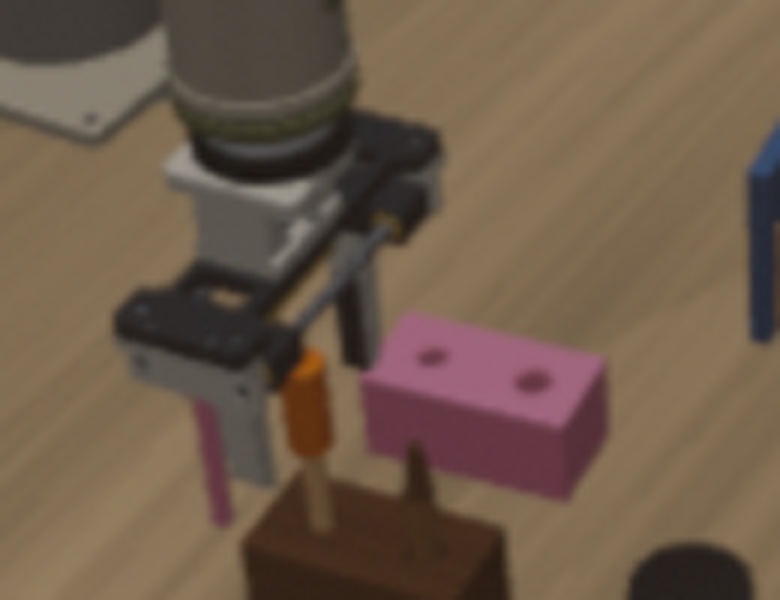

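The dowel stands upright in its hole, released, with the handle at (305,400) as at the start. I'll lift away, close the fingers and go above the drawer gap.

```bash
python3 -m pendant '[{"tx":0,"ty":0,"tz":1,"wx":0,"wy":0,"wz":0,"hand":1},{"tx":0,"ty":0,"tz":2.5,"wx":0,"wy":0,"wz":0,"hand":1},{"tx":0,"ty":0,"tz":3,"wx":0,"wy":0,"wz":0,"hand":1},{"tx":0,"ty":0,"tz":3,"wx":0,"wy":0,"wz":0,"hand":-1},{"tx":0,"ty":0,"tz":1,"wx":0,"wy":0,"wz":0,"hand":-1}]'; python3 -m pendant '[{"tx":1,"ty":3,"tz":0,"wx":0,"wy":0,"wz":0,"hand":-1},{"tx":1.5,"ty":5,"tz":0,"wx":0,"wy":0,"wz":0,"hand":-1},{"tx":1.5,"ty":5,"tz":0,"wx":0,"wy":0,"wz":0,"hand":-1},{"tx":1.5,"ty":5,"tz":0,"wx":0,"wy":0,"wz":0,"hand":-1},{"tx":1.5,"ty":5,"tz":0,"wx":0,"wy":0,"wz":0,"hand":-1},{"tx":1.5,"ty":5,"tz":0,"wx":0,"wy":0,"wz":0,"hand":-1},{"tx":1.5,"ty":5,"tz":0,"wx":0,"wy":0,"wz":0,"hand":-1},{"tx":1.5,"ty":4,"tz":0,"wx":0,"wy":0,"wz":0,"hand":-1}]'; python3 -m pendant '[{"tx":0.5,"ty":1.4,"tz":0,"wx":0,"wy":0,"wz":2,"hand":-1},{"tx":0,"ty":0,"tz":-2,"wx":0,"wy":0,"wz":0,"hand":-1},{"tx":0,"ty":0,"tz":-2,"wx":0,"wy":0,"wz":0,"hand":-1},{"tx":0,"ty":0,"tz":-2,"wx":0,"wy":0,"wz":0,"hand":-1},{"tx":0,"ty":0,"tz":0,"wx":0,"wy":0,"wz":0,"hand":-1},{"tx":0,"ty":0,"tz":0,"wx":0,"wy":0,"wz":0,"hand":-1}]'; python3 - <<'E'
from m1 import *
snap("scene","s7.png",(215,130,315,230),6);snap("top","t7.png",(180,150,280,250),6)
print(ctrl.get_state()["tcp_pos"])
c=np.hstack([cv2.imread("pics/s7.png"),cv2.imread("pics/t7.png")]);cv2.imwrite("pics/m7.png",cv2.resize(c,(800,400)))
E
```

```text
time: 23.25
tcp_pos: [467.6, -366.3, 228.4]
tool_rot: [-0.038, 0.999, -0.002, 0.002]
ft_force: [-0.2, -0.3, 0.2]
grip_width: 0.835
grasp_force: 0.0
time: 24.25
tcp_pos: [581.6, 6.8, 224.4]
tool_rot: [-0.038, 0.999, 0.0, -0.0]
ft_force: [-0.4, 0.3, -0.5]
grip_width: 0.013
grasp_force: 0.0
time: 25.0
tcp_pos: [586.7, 18.1, 165.4]
tool_rot: [-0.055, 0.998, -0.0, 0.0]
ft_force: [-0.4, 0.6, 1.4]
grip_width: 0.004
grasp_force: 0.0
[587.31916743  18.34006193 166.2256573 ]
```

View pics/m7.png

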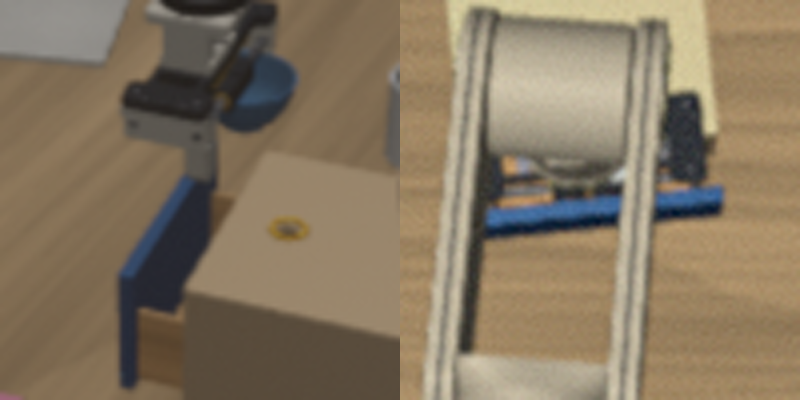

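```bash
python3 - <<'E'
from m1 import *
f=lambda u,v:px2w("top",*o(u,v,180,150,4),130).round(1)
print("back edge",f(320,187),f(88,210),"front top edge",f(322,204),f(88,225),"box corner",f(317,137))
print("scene pred tip in m7",(w2px("scene",ctrl.get_state()["tcp_pos"])+.5-[215,130])*4-.5)
E
```

```text
back edge [577.8 -90.  130. ] [554.7 107.7 130. ] front top edge [563.2 -91.9 130. ] [541.9 107.3 130. ] box corner [621.  -86.8 130. ]
scene pred tip in m7 [196.67373907 180.04984243]
```

The top view shows the board's back edge at x≈565 and the box front at x≈609 along y=18, so the fingers at x=587 are centred over the gap. I'll descend and hook.

```bash
python3 -m pendant '[{"tx":0,"ty":0,"tz":-1.5,"wx":0,"wy":0,"wz":0,"hand":-1},{"tx":0,"ty":0,"tz":-1.5,"wx":0,"wy":0,"wz":0,"hand":-1},{"tx":0,"ty":0,"tz":-0.5,"wx":0,"wy":0,"wz":0,"hand":-1},{"tx":0,"ty":0,"tz":-0.5,"wx":0,"wy":0,"wz":0,"hand":-1},{"tx":0,"ty":0,"tz":-1,"wx":0,"wy":0,"wz":0,"hand":-1},{"tx":0,"ty":0,"tz":-1,"wx":0,"wy":0,"wz":0,"hand":-1},{"tx":0,"ty":0,"tz":0,"wx":0,"wy":0,"wz":0,"hand":-1}]'; python3 -m pendant '[{"tx":-0.5,"ty":-0.05,"tz":0,"wx":0,"wy":0,"wz":0,"hand":-1},{"tx":-0.5,"ty":-0.05,"tz":0,"wx":0,"wy":0,"wz":0,"hand":-1},{"tx":-0.5,"ty":-0.1,"tz":0,"wx":0,"wy":0,"wz":0,"hand":-1},{"tx":-0.5,"ty":-0.05,"tz":0,"wx":0,"wy":0,"wz":0,"hand":-1},{"tx":-0.5,"ty":-0.05,"tz":0,"wx":0,"wy":0,"wz":0,"hand":-1}]'
```

```text
time: 25.98
tcp_pos: [585.8, 18.6, 103.8]
tool_rot: [-0.055, 0.998, 0.0, -0.001]
ft_force: [-0.1, 0.2, 0.1]
grip_width: 0.003
grasp_force: 0.0
time: 26.6
tcp_pos: [561.8, 15.7, 105.6]
tool_rot: [-0.056, 0.998, 0.0, 0.001]
ft_force: [3.4, 2.2, 0.7]
grip_width: 0.004
grasp_force: 1.8
```

```bash
python3 -m pendant '[{"tx":-0.5,"ty":-0.05,"tz":0,"wx":0,"wy":0,"wz":0,"hand":-1},{"tx":-0.5,"ty":-0.05,"tz":0,"wx":0,"wy":0,"wz":0,"hand":-1},{"tx":-0.5,"ty":-0.1,"tz":0,"wx":0,"wy":0,"wz":0,"hand":-1},{"tx":-0.5,"ty":-0.05,"tz":0,"wx":0,"wy":0,"wz":0,"hand":-1},{"tx":-0.5,"ty":-0.05,"tz":0,"wx":0,"wy":0,"wz":0,"hand":-1},{"tx":-0.5,"ty":-0.1,"tz":0,"wx":0,"wy":0,"wz":0,"hand":-1},{"tx":-0.5,"ty":-0.05,"tz":0,"wx":0,"wy":0,"wz":0,"hand":-1}]'; python3 -m pendant '[{"tx":-0.4,"ty":-0.05,"tz":0,"wx":0,"wy":0,"wz":0,"hand":-1},{"tx":-0.3,"ty":-0.05,"tz":0,"wx":0,"wy":0,"wz":0,"hand":-1},{"tx":-0.3,"ty":-0.05,"tz":0,"wx":0,"wy":0,"wz":0,"hand":-1}]'
```

```text
time: 27.48
tcp_pos: [526.4, 10.9, 105.2]
tool_rot: [-0.055, 0.998, -0.0, 0.0]
ft_force: [3.0, 0.6, 2.8]
grip_width: 0.005
grasp_force: 1.8
time: 27.85
tcp_pos: [516.2, 9.6, 104.9]
tool_rot: [-0.055, 0.998, 0.0, -0.0]
ft_force: [2.4, 2.4, 1.7]
grip_width: 0.006
grasp_force: 1.2
```

```bash
python3 -m pendant '[{"tx":-0.2,"ty":0,"tz":0,"wx":0,"wy":0,"wz":0,"hand":-1},{"tx":-0.2,"ty":0,"tz":0,"wx":0,"wy":0,"wz":0,"hand":-1},{"tx":-0.2,"ty":-0.05,"tz":0,"wx":0,"wy":0,"wz":0,"hand":-1}]'
```

```text
time: 28.22
tcp_pos: [510.7, 9.1, 105.0]
tool_rot: [-0.055, 0.998, 0.0, 0.0]
ft_force: [11.0, 1.7, -8.1]
grip_width: 0.001
grasp_force: 5.7
```

Force jumped to 11 N at x≈511, which is the expected end stop. I'll hold briefly, back off the board and lift away.

```bash
python3 -m pendant '[{"tx":0,"ty":0,"tz":0,"wx":0,"wy":0,"wz":0,"hand":-1},{"tx":0,"ty":0,"tz":0,"wx":0,"wy":0,"wz":0,"hand":-1},{"tx":0.5,"ty":0,"tz":0,"wx":0,"wy":0,"wz":0,"hand":-1},{"tx":1,"ty":0.1,"tz":0,"wx":0,"wy":0,"wz":0,"hand":-1},{"tx":0.5,"ty":0,"tz":1,"wx":0,"wy":0,"wz":0,"hand":-1},{"tx":0,"ty":0,"tz":3,"wx":0,"wy":0,"wz":0,"hand":-1},{"tx":0,"ty":0,"tz":4,"wx":0,"wy":0,"wz":0,"hand":-1},{"tx":0,"ty":0,"tz":4,"wx":0,"wy":0,"wz":0,"hand":-1}]'; python3 -m pendant '[{"tx":0,"ty":4,"tz":2,"wx":0,"wy":0,"wz":0,"hand":-1},{"tx":0,"ty":5,"tz":0,"wx":0,"wy":0,"wz":0,"hand":-1},{"tx":0,"ty":5,"tz":0,"wx":0,"wy":0,"wz":0,"hand":-1},{"tx":0,"ty":5,"tz":0,"wx":0,"wy":0,"wz":0,"hand":-1},{"tx":0,"ty":3,"tz":0,"wx":0,"wy":0,"wz":0,"hand":-1},{"tx":0,"ty":0,"tz":0,"wx":0,"wy":0,"wz":0,"hand":-1},{"tx":0,"ty":0,"tz":0,"wx":0,"wy":0,"wz":0,"hand":-1}]'; python3 - <<'E'
from h import *
snap("top","t8.png",k=1.5)
E
```

```text
time: 29.22
tcp_pos: [530.7, 10.2, 226.9]
tool_rot: [-0.056, 0.998, -0.0, -0.0]
ft_force: [0.5, -0.1, 0.7]
grip_width: 0.005
grasp_force: 0.0
time: 30.1
tcp_pos: [530.8, 229.7, 245.5]
tool_rot: [-0.056, 0.998, -0.0, 0.0]
ft_force: [-0.4, -0.8, 0.1]
grip_width: 0.008
grasp_force: 0.0
```

View pics/t8.png

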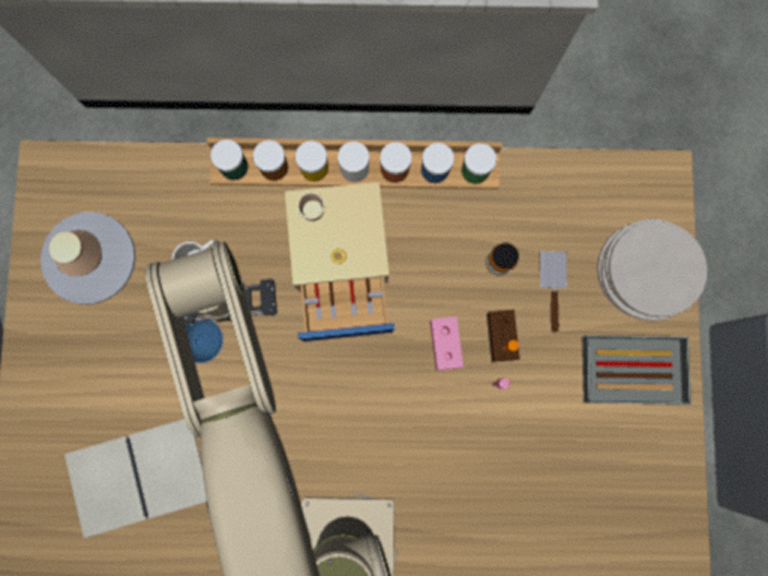

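The drawer is wide open, with the board's back edge about (298,333)–(393,325). The dowel is in its stand at (513,346), and nothing else has moved. I'll check the opening in numbers first.

```bash
python3 - <<'E'
from m1 import *
im=cv2.imread("pics/raw_t8.png").astype(int)
for u in (240,250):
    b=np.nonzero((im[205:235,u,0]-im[205:235,u,2])>30)[0]+205;print(u,b, px2w("top",u,b[0]-.5,130).round(1))
a,b=np.array([596.7,131.1]),np.array([621.1,-87.8]);n=np.array([b[1]-a[1],a[0]-b[0]]);n/=np.linalg.norm(n)
for u in(240,250):
    v=[v for v in range(205,235) if im[v,u,0]-im[v,u,2]>30][0]-.5
    print("opening",abs((px2w("top",u,v,130)[:2]-a)@n))
E
```

```text
240 [218 219 220 221 222] [504.3 -24.4 130. ]
250 [217 218 219 220 221] [508.3 -58.3 130. ]
opening 109.02173138084953
opening 108.83522483134281
```

```bash
python3 -c "
from rig import ctrl
print(ctrl.job_done())"
```

```text
the job is handed in; nothing more can be done
None
```

The job is handed in, with no verdict returned: the catch was released gently, the dowel is back upright in its stand and let go, and the drawer is open about 109 mm by camera.

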